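# Stop the titration stand rocking with a wedge

### The arm

A 6-joint arm with a two-finger parallel gripper is mounted at the origin on the work surface. World frame = base frame: x ahead of the robot, y to its left, z up, the work surface at z = 0. Lengths are in m, angles in rad, forces in N, time in s.
With the tool pointing down it reaches from about 0.35 to 0.975 m from the base axis. Payload 4.9 kg.
Tool frame: the origin (TCP) lies midway between the tips of the shut fingers; the grasp point (between the pads) lies ctrl.grip_depth behind it (ctrl.grip_depth is the distance from the TCP to the grasp point, in m); z points along the fingers, y is the line along which they close (so a half turn about z gives the same grasp; the last joint's range is limited). The gripper opens to 85 mm and grips with 20 to 120 N. Pads are 22 mm wide; open, the fingers measure 114 mm over their backs; the gripper's body (76 mm by 85 mm) begins 54 mm behind the grasp point. The pads swing forward as they close: fully open they stand 13 mm farther back than shut.
Start: joints at [-1.29, 0.053, 1.613, -0, 1.476, -0.119], TCP at [0.243, -0.576, 0.206] pointing down, gripper open.
Joint ranges: [-3.01, 3.01], [-1.01, 2.22], [0.06, 2.58], [-1.02, 4.17], [0.09, 2.62], [-3.14, 3.14]. Speed limits (rad/s): [2.57, 2.57, 3.14, 3.14, 3.14, 3.14].

### API

Orientations are given as a rotation vector (axis times angle).
In Python, from station import ctrl, get_image, camera_model gives the robot as it stands. The module is installed in compiled form; this text tells all that it offers.
- The arm moves only by the shell command python3 -m crank 'ROWS' [FORCE]. ROWS is JSON, a list of rows, each a list of 7 numbers: the shift along the tool's x, y, z in mm, then the turn, a rotation vector about the tool's x, y, z in rad, then the opening, from -1 (shut) to 1 (fully open). A call has exactly 10 rows; each row shifts and turns the commanded pose from where the row before left it, along the tool's axes as they then stand; what a row does not reach is not made up. A row lasts 1/12 s, in which the tool goes at most 41.7 mm and 7.16 degrees, less where a joint would pass 70% of its speed; a pose out of reach is approached as far as the arm can. A call with a gripper value outside its range is refused whole. The fingers move at their own pace and stop on an object; FORCE is the grip in N (left out, the last holds). Time passes only in rows, so rows that do not move let the fingers close, or fill a call up. It gives the time, the measured TCP pose, the force, the opening and the grip force at its end, in the units of the state.
- ctrl.get_obs(): the state, without advancing time (a new reading comes with each control period).
- get_image(name): name is "side" or "top" or "wrist"; returns the picture (400x640x3 uint8, red, green, blue); there is no depth.
- camera_model(name): a dict with "vertical_fov" (degrees; the focal length in pixels is half the picture's height over the tangent of half this angle, whatever the lens; pixels are square), "cx", "cy" (the principal point, pixels), "R" (3x3) and "t" (3): a world point X has camera coordinates R X + t; the wrist camera has in their place "hand_eye" (4x4, takes a point from camera to tool coordinates, whose origin is the TCP and whose axes are the flange's). Camera axes: x right, y down, z forward; pixel columns grow to the right and rows downward; lengths in m; the calibration is good to about 2 mm. A picture is of the moment at which its call begins: read the wrist's pose just before it. camera_model takes no time and is no camera call.
- ctrl.finish_job(): hands the job in; it is judged then, once.
The state is a dict: "t": time; "q": joint angles; "dq": joint speeds; "effort": joint torques, N m; "tool_pos": TCP position; "tool_rot": TCP orientation; "contact_force": force on the tool from outside, world axes, zero at the start; "wrist_torque": the same for the moment, N m; "opening": finger opening in m; "grip_force": force on a finger pad.
Only numpy, scipy, OpenCV 4.12 (cv2) and the standard library are available. Lean on these libraries where they do the work, as an engineer would, in place of code of your own. Each camera call takes 0.05 s, during which the arm holds its last target. There are 200 camera calls.

### The job

The titration stand rocks because its front left levelling foot has seized short of the bench. With the fingertips push the loose plastic wedge along the bench, thin end first, under that foot until it is tight and carries some of the weight but has not jacked the stand up off its other three feet; then prove it by pressing down firmly (about 10 N) on the top of the stand at that corner, which must not dip, and let go. Pick nothing up, do not shove the stand along, and leave everything else as it is.

Things in the scene. Friction and masses are not known exactly. Their poses are not given: they have to be found in the camera images.
- stand: Titration stand, loose, 1.9 to 3 kg: flat white base 220 (x) by 240 (y) mm, top 64 and underside 20 mm above the bench, on 4 feet; glass vessel and 264 mm high rod on the back right half. Origin: centre of the footprint at sole level; -x is the front with the dark control strip (faces the robot within 18 deg), +y its left, z up. Feet: grey rubber discs 26 mm across, centres x = +-88, y = +-98 mm.
- short_corner (a point): Top of the stand above the centre of the seized front left foot (stand x = -88, y = +98 mm), 64 mm up: the place to press, clear for 80 mm round it. The foot's sole hangs 4 to 8.5 mm above the bench (unknown beforehand) and cannot move in the stand. Unwedged, 3 to 7 N here tips the stand until this foot meets the bench; otherwise it stands on the other three.
- foot_front_right (a point): Middle of the sole of the stand's front right foot (at 0 mm when it rests on the bench)
- foot_back_left (a point): Middle of the sole of the stand's back left foot
- foot_back_right (a point): Middle of the sole of the stand's back right foot
- wedge: Grey plastic levelling wedge, 80 long (x) by 30 wide (y) mm, 45 g, flat on the bench left of the stand, roughly pointing at the seized foot (within 20 deg). Its top is a flat ramp, 2 mm high at the thin end, 18 mm at the upright thick end face. Origin: centre of its underside; +x to the thin end, z up. It holds by friction and does not slip back when let go.
- wedge_tip (a point): Middle of the lower edge of the wedge's thin end. When tight, the foot's rim meets the ramp 10 to 33 mm from here.
- wedge_tail (a point): Middle of the wedge's thick end face, 9 mm above the bench: the place to push. When tight, 37 mm or more of the thick end stands out from under the base. Sliding freely takes under 1 N; the push rises quickly as it tightens: 4 to 6 N is tight, a shove of 15 N or more drives the stand along or jacks it up.
- beaker: A small 50 ml glass beaker, 42 mm across, 55 mm tall; a bystander on the bench. Origin: centre of its underside.
- vial: A capped amber vial, 26 mm across, 48 mm tall; a bystander on the bench. Origin: centre of its underside.
- jar: A white plastic jar with a black cap, 42 mm across, 52 mm tall; a bystander on the bench. Origin: centre of its underside.
- reagent: An amber reagent bottle, 60 mm across, 130 mm tall; a bystander on the bench. Origin: centre of its underside.
- weighing_dish: A white lidded weighing dish, 52 mm across, 48 mm tall with its knob; a bystander on the bench. Origin: centre of its underside.
- spatula: A steel spatula lying flat, 158 mm long; a bystander on the bench. Origin: middle of its length.
- spare_vial: A plain small amber vial, 22 mm across, 40 mm tall; a bystander on the bench. Origin: centre of its underside.
There are look-alikes about, which are no part of the job. Leave any brown, pink or turquoise look-alike of the wedge alone.

How it is judged:
On the way, in this order (a step that is already met when the one before it is completed fails the run):
1. the wedge is tight under the seized foot and carries weight, the other three feet still on the bench, the stand not being touched (x of short_corner in the frame of wedge between -0.01 and 0.056 m and y of short_corner in the frame of wedge between -0.016 and 0.016 m and height (world z) of each of foot_front_right, foot_back_left, foot_back_right below 0.0009 m and contact force between stand and wedge above 0.4 N and contact force between the fingers and stand below 0.5 N), for 0.3 s.
2. the stand is pressed at that corner so that the fingers bear on it with at least 5 N within 60 mm of the point above the foot and the wedge carries at least 3 N, and it does not dip (x of short_corner in the frame of wedge between -0.01 and 0.056 m and y of short_corner in the frame of wedge between -0.016 and 0.016 m and height (world z) of each of foot_front_right, foot_back_left, foot_back_right below 0.0009 m and contact force between the fingers and stand above 5 N and horizontal distance between the grasp point and short_corner below 0.06 m and contact force between stand and wedge above 3 N), for 0.2 s.
At the end, for the whole second after the job is handed in: The wedge lies flat on the bench with its ramp under the seized foot (foot centre within 16 mm of the wedge's middle line) and carries more than 0.4 N of the stand; the other three feet are on the bench within 0.9 mm; stand and wedge are at rest (x of short_corner in the frame of wedge between -0.01 and 0.056 m and y of short_corner in the frame of wedge between -0.016 and 0.016 m and height (world z) of each of foot_front_right, foot_back_left, foot_back_right below 0.0009 m and contact force between stand and wedge above 0.4 N and linear speed of each of stand, wedge below 0.01 m/s and angle between wedge's own z axis and vertical below 0.06 rad); the robot touches nothing.
It fails at once if the wedge was lifted off the bench or turned over (height (world z) of wedge above 0.006 m or angle between wedge's own z axis and vertical above 0.15 rad).
It fails at once if the stand was lifted or tipped over (height (world z) of stand above 0.02 m or angle between stand's own z axis and vertical above 0.15 rad).
It fails at once if the stand was shoved more than 20 mm along the bench (distance of stand from where it was at the start of the episode above 0.02 m or distance of short_corner from where it was at the start of the episode above 0.025 m).
It fails at once if another thing on the bench was moved by more than 20 mm (distance of any of beaker, vial, jar, reagent, weighing_dish, spatula, spare_vial from where it was at the start of the episode above 0.02 m).
It also fails if it takes over 67 s, if anything falls off the work surface, if the arm or the gripper's body presses on something with over 40 N, if the wrist force passes 120 N, or if a joint passes its speed limit or range.

## Working session

There is one attempt and no reset: what is moved stays moved. The work goes in short steps, Python scripts to look and compute and a shell command to move; the robot and the scene stay as the last step left them, time stands still between calls to the robot, and variables do not carry over. Pictures are saved under pics/ and viewed, at most 10 in all, crops included, and the job is handed in when it is done.

```bash
mkdir -p pics; python3 - <<'E'
from station import ctrl,get_image,camera_model
import cv2,numpy as np
o=ctrl.get_obs();print({k:np.round(v,3).tolist() for k,v in o.items()},ctrl.grip_depth)
for n in["top","side"]:
    im=get_image(n);cv2.imwrite(f"pics/{n}0.png",im[...,::-1]);m=camera_model(n);print(n,m)
print(camera_model("wrist"))
E
```

```text
{'t': 0.0, 'q': [-1.29, 0.053, 1.614, 0.0, 1.476, -0.119], 'dq': [-0.001, 0.002, -0.001, 0.001, -0.002, -0.001], 'effort': [0.003, -39.367, -37.018, 0.0, 0.007, 0.0], 'tool_pos': [0.243, -0.575, 0.204], 'tool_rot': [-3.077, -0.623, 0.0], 'contact_force': [0.485, -0.734, -0.018], 'wrist_torque': [-0.005, -0.039, -0.024], 'grip_force': 0.0, 'opening': 0.086} 0.0187
top {'vertical_fov': 49.77648553569281, 'cx': 320.3132880086132, 'cy': 201.5605005006162, 'R': array([[-0.01731034, -0.99983148,  0.0061118 ],
       [-0.99401134,  0.01654929, -0.10801657],
       [ 0.10789723, -0.007945  , -0.99413031]]), 't': array([-0.01549192,  0.60058526,  0.93362678])}
side {'vertical_fov': 53.590383408770165, 'cx': 319.2364646986155, 'cy': 205.30685666417875, 'R': array([[ 0.99583877, -0.09031544,  0.0121761 ],
       [-0.04762772, -0.62968971, -0.77538537],
       [ 0.07769643,  0.7715789 , -0.63137095]]), 't': array([-0.56296432,  0.0613186 ,  0.76972565])}
{'vertical_fov': 63.802374761090974, 'cx': 317.77386575068016, 'cy': 200.99998608272196, 'hand_eye': array([[ 3.19229618e-05, -9.51750630e-01, -3.06872509e-01,
         7.83203151e-02],
       [ 9.99999962e-01,  1.13890263e-04, -2.49198501e-04,
        -2.45395066e-05],
       [ 2.72124621e-04, -3.06872490e-01,  9.51750598e-01,
        -1.68876202e-01],
       [ 0.00000000e+00,  0.00000000e+00,  0.00000000e+00,
         1.00000000e+00]])}
```

View pics/top0.png

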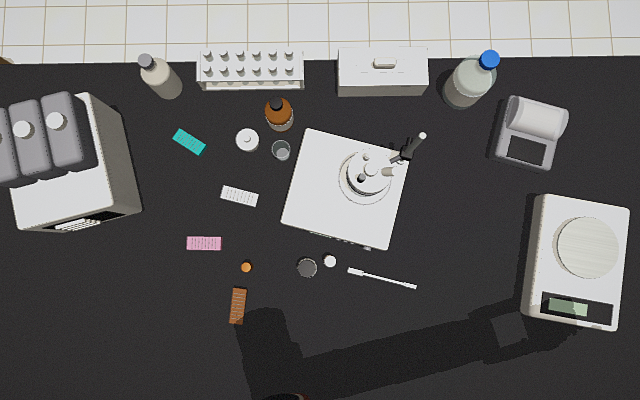

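View pics/side0.png

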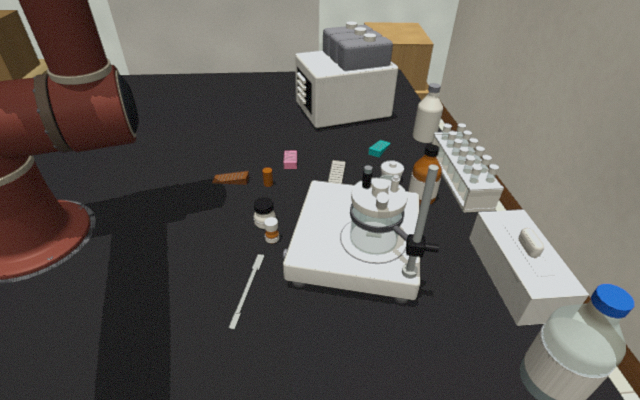

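The top view shows four wedge-like candidates: pale grey at (239,196), turquoise at (189,142), pink at (204,243) and brown at (238,306). I choose the pale grey one at (239,196). It lies left of the stand and points at the front-left corner, near (282,225). Next I measure it and check it in a close crop.

```bash
cat > h.py <<'E'
import numpy as np,cv2
from station import ctrl,get_image,camera_model
from scipy.spatial.transform import Rotation as Ro
def cam(n,o=None):
    m=camera_model(n);f=200/np.tan(np.radians(m["vertical_fov"]/2))
    if n=="wrist":
        T=np.eye(4);T[:3,:3]=Ro.from_rotvec(o["tool_rot"]).as_matrix();T[:3,3]=o["tool_pos"];T=T@m["hand_eye"]
        return f,m["cx"],m["cy"],T[:3,:3].T,-T[:3,:3].T@T[:3,3]
    return f,m["cx"],m["cy"],m["R"],m["t"]
def ray(c,uv,z):
    f,cx,cy,R,t=c;uv=np.atleast_2d(uv).astype(float)
    d=np.c_[(uv[:,0]-cx)/f,(uv[:,1]-cy)/f,np.ones(len(uv))]@R
    C=-R.T@t;return C+d*((z-C[2])/d[:,2])[:,None]
def proj(c,X):
    f,cx,cy,R,t=c;p=np.atleast_2d(X)@R.T+t;return np.c_[f*p[:,0]/p[:,2]+cx,f*p[:,1]/p[:,2]+cy]
E
python3 - <<'E'
from h import *
im=cv2.imread("pics/top0.png");c=cam("top")
def blob(x0,y0,x1,y1,th):
    m=np.zeros(im.shape[:2],np.uint8);m[y0:y1,x0:x1]=(im[y0:y1,x0:x1].min(2)>th)*255
    k=max(cv2.findContours(m,0,2)[0],key=cv2.contourArea);return k
k=blob(210,180,268,212,90);b=cv2.boxPoints(cv2.minAreaRect(k));print(b,ray(c,b,.01).round(4))
k=blob(270,120,420,252,150);h=cv2.convexHull(k);q=cv2.approxPolyDP(h,6,True)[:,0];print(q,ray(c,q,.064).round(4))
a=cv2.resize(im[165:260,200:310],None,fx=5,fy=5,interpolation=2);cv2.imwrite("pics/crop1.png",a)
for n,u,z in[("beaker",(281,150),.05),("dish",(247,140),.04),("jar",(307,267),.05)]:print(n,ray(c,u,z).round(3))
E
```

```text
[[219.11766 197.5294 ]
 [222.35295 184.58824]
 [258.58826 193.64708]
 [255.35295 206.58824]] [[0.6158 0.206  0.01  ]
 [0.6457 0.1988 0.01  ]
 [0.6233 0.1156 0.01  ]
 [0.5936 0.123  0.01  ]]
[[307 128]
 [397 151]
 [408 161]
 [386 249]
 [281 222]] [[ 0.7607  0.0011  0.064 ]
 [ 0.7058 -0.1959  0.064 ]
 [ 0.6831 -0.2193  0.064 ]
 [ 0.4922 -0.1645  0.064 ]
 [ 0.5539  0.0601  0.064 ]]
beaker [[0.715 0.06  0.05 ]]
dish [[0.742 0.137 0.04 ]]
jar [[0.456 0.006 0.05 ]]
```

View pics/crop1.png

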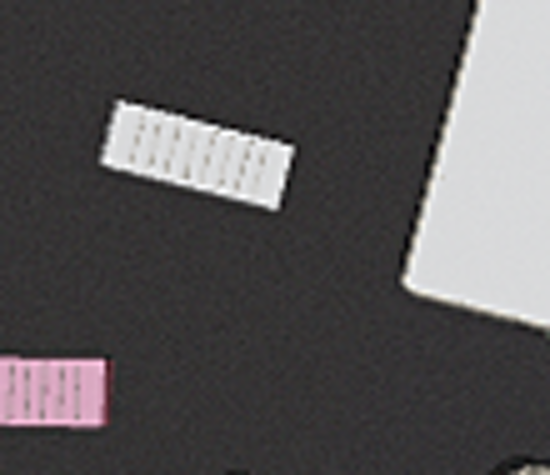

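The crop shows the pale grey wedge, thick end left at about (220,191) and thin end right at (257,200). It is parallel to the stand but about 16 mm too far back. The foot is at about (0.568,0.035). Next I go round the front and hover the wrist camera over the area.

```bash
python3 -m crank '[[27,-25,0,0,0,0,-1],[27,-25,0,0,0,0,-1],[27,-25,0,0,0,0,-1],[27,-25,0,0,0,0,-1],[27,-25,0,0,0,0,-1],[27,-25,0,0,0,0,-1],[27,-25,0,0,0,0,-1],[27,-25,0,0,0,0,-1],[27,-25,0,0,0,0,-1],[27,-25,0,0,0,0,-1]]'
python3 -m crank '[[18,-33,0,0,0,0,-1],[18,-33,0,0,0,0,-1],[18,-33,0,0,0,0,-1],[18,-33,0,0,0,0,-1],[18,-33,0,0,0,0,-1],[18,-33,0,0,0,0,-1],[18,-33,0,0,0,0,-1],[18,-33,0,0,0,0,-1],[18,-33,0,0,0,0,-1],[18,-33,0,0,0,0,-1]]'
python3 -m crank '[[0,0,0,0,0,0.066,-1],[0,0,0,0,0,0.066,-1],[0,0,0,0,0,0.066,-1],[0,0,0,0,0,0.066,-1],[0,0,0,0,0,0.066,-1],[0,0,0,0,0,0.066,-1],[0,0,0,0,0,0.066,-1],[0,0,0,0,0,0.066,-1],[0,0,0,0,0,0.066,-1],[0,0,0,0,0,0,-1]]'
```

```text
t: 0.93
tool_pos: [0.3948, -0.2385, 0.2051]
tool_rot: [-3.079, -0.623, 0.0]
contact_force: [1.0, -0.3, -0.1]
opening: 0.0002
grip_force: 0.0
t: 1.77
tool_pos: [0.4315, 0.1357, 0.2052]
tool_rot: [3.079, 0.624, 0.0]
contact_force: [0.2, -0.1, 0.4]
opening: -0.0001
grip_force: 0.0
t: 2.6
tool_pos: [0.4317, 0.1337, 0.205]
tool_rot: [3.126, -0.306, -0.001]
contact_force: [0.7, -0.1, 0.2]
opening: -0.0001
grip_force: 0.0
```

```bash
python3 -m crank '[[24,-1,0,0,0,0.01,-1],[24,-1,0,0,0,0.01,-1],[24,-1,0,0,0,0.01,-1],[24,-1,0,0,0,0.01,-1],[24,-1,0,0,0,0.01,-1],[24,-1,0,0,0,0.01,-1],[24,-1,0,0,0,0.01,-1],[24,-1,0,0,0,0,-1],[0,0,0,0,0,0,-1],[0,0,0,0,0,0,-1]]'
python3 - <<'E'
from h import *
o=ctrl.get_obs();im=get_image("wrist")[...,::-1].copy();cv2.imwrite("pics/w1.png",im)
import json;json.dump({k:np.array(o[k]).tolist() for k in("tool_pos","tool_rot")},open("pics/w1.json","w"))
print(proj(cam("wrist",o),[[.63,.203,.01],[.608,.119,0],[.568,.035,.064]]))
E
```

```text
t: 3.43
tool_pos: [0.6209, 0.0976, 0.2045]
tool_rot: [3.114, -0.413, -0.003]
contact_force: [0.1, -0.2, 0.2]
opening: -0.0
grip_force: 0.0
[[228.45413521 184.260891  ]
 [303.11967223 181.56595934]
 [390.01068008 213.09181169]]
```

View pics/w1.png

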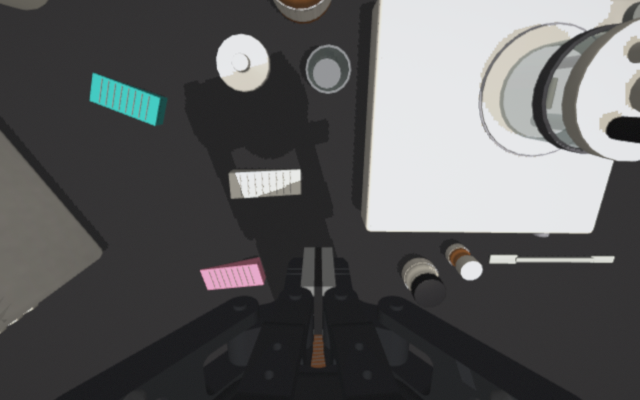

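The wrist view shows the wedge with its tail at x≈229 and tip at x≈301, y 170–197. The stand's front-left top corner is at about (366,231). Next I get accurate corners.

```bash
python3 - <<'E'
from h import *
import json
o=json.load(open("pics/w1.json"));im=cv2.imread("pics/w1.png");c=cam("wrist",o)
m=np.zeros(im.shape[:2],np.uint8);m[160:206,215:315]=(im[160:206,215:315].min(2)>70)*255
k=max(cv2.findContours(m,0,2)[0],key=cv2.contourArea);q=cv2.approxPolyDP(cv2.convexHull(k),3,True)[:,0]
print(q.tolist())
for p in q: print(p,ray(c,p,.002 if p[0]>270 else .018).round(4)[0], ray(c,p,0).round(4)[0])
# stand top: fit left edge and front edge lines
g=(im.min(2)>130).astype(np.uint8)
ys=np.arange(40,215,5);le=[(np.where(g[y,340:420])[0][0]+340,y) for y in ys]
xs=np.arange(385,580,5);fe=[(x,np.where(g[200:245,x])[0][-1]+200) for x in xs]
A=ray(c,le,.064)[:,:2];B=ray(c,fe,.064)[:,:2]
def fit(P):
    v=cv2.fitLine(P.astype(np.float32),cv2.DIST_HUBER,0,1e-4,1e-4).ravel();r=np.abs((P-v[2:])@[-v[1],v[0]]);return v,r.max()
(a,ra),(b,rb)=fit(A),fit(B);print("left",a,ra,"front",b,rb)
t=np.linalg.solve(np.c_[a[:2],-b[:2]],b[2:]-a[2:]);FL=a[2:]+t[0]*a[:2]
ux=a[:2]*np.sign(a[0]);uy=np.array([-ux[1],ux[0]]);sc=FL+.022*ux-.022*uy
print("FL",FL,"yaw",np.degrees(np.arctan2(ux[1],ux[0])),np.degrees(np.arctan2(b[1],b[0])),"sc",sc)
E
```

```text
[[300, 169], [300, 194], [230, 197], [228, 174], [233, 170]]
[300 169] [0.6241 0.1181 0.002 ] [0.6237 0.1184 0.    ]
[300 194] [0.5946 0.1266 0.002 ] [0.594  0.1269 0.    ]
[230 197] [0.6166 0.2037 0.018 ] [0.6126 0.2102 0.    ]
[228 174] [0.6429 0.1966 0.018 ] [0.6402 0.2027 0.    ]
[233 170] [0.6458 0.1896 0.018 ] [0.6432 0.1953 0.    ]
left [ 0.96383554 -0.2664978   0.64965266  0.03725383] 0.03150381357050338 front [ 0.27009797  0.96283287  0.5213556  -0.05836131] 0.004293425331270158
FL [0.55548227 0.06329168] yaw -15.45597 74.329895 sc [0.57082367 0.03622435]
```

```bash
python3 -m crank '[[7,-23,0,0,0,0.01,-1],[7,-23,0,0,0,0,-1],[7,-24,0,0,0,0,-1],[0,0,35,0,0,0,-1],[0,0,35,0,0,0,-1],[0,0,35,0,0,0,-1],[0,0,35,0,0,0,-1],[0,0,30,0,0,0,-1],[0,0,22,0,0,0,-1],[0,0,0,0,0,0,-1]]'
```

```text
t: 4.32
tool_pos: [0.6537, 0.1595, 0.0069]
tool_rot: [3.109, -0.427, -0.018]
contact_force: [-1.3, -0.5, -0.7]
opening: -0.0002
grip_force: 0.0
```

```bash
python3 -m crank '[[-2,0,0,0,0,0,-1],[-2,0,0,0,0,0,-1],[-2,0,0,0,0,0,-1],[-2,0,0,0,0,0,-1],[-2,0,0,0,0,0,-1],[-2,0,0,0,0,0,-1],[-2,0,0,0,0,0,-1],[-2,0,0,0,0,0,-1],[-2,0,0,0,0,0,-1],[-2,0,0,0,0,0,-1]]'
python3 - <<'E'
from h import *
o=ctrl.get_obs();print(o["tool_pos"]);im=get_image("wrist")[...,::-1].copy();cv2.imwrite("pics/w2.png",im)
im2=get_image("top")[...,::-1].copy()
im2=cv2.resize(im2[150:270,190:320],None,fx=4,fy=4)
cv2.imwrite("pics/w2.png",np.hstack([cv2.resize(im,(480,300)),np.zeros((300,8,3),np.uint8),im2[:300,:312]]))
E
```

```text
t: 5.15
tool_pos: [0.6402, 0.1652, 0.0134]
tool_rot: [3.112, -0.429, -0.0]
contact_force: [0.5, 0.1, -0.2]
opening: 0.0003
grip_force: 0.0
[0.64019294 0.16518147 0.01339349]
```

View pics/w2.png

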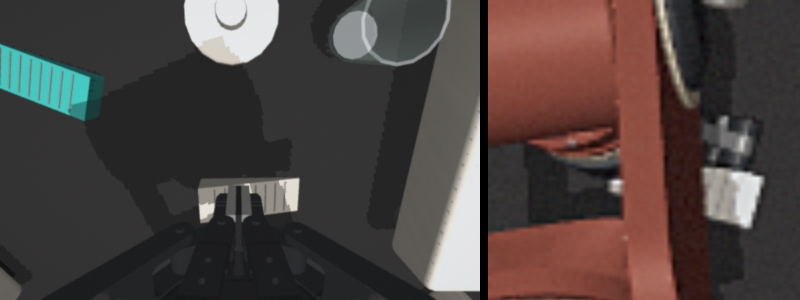

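```bash
python3 - <<'E'
from h import *
o=ctrl.get_obs();c=cam("wrist",o);p=o["tool_pos"]
R=Ro.from_rotvec(o["tool_rot"]).as_matrix();print(R.round(3).tolist())
s=np.array([.75,.75])
for d in(-.011,0,.011):print("tip",d,proj(c,p+R[:,0]*d)*s)
q=np.array([[299,178],[299,212],[200,179]])/.75
print(ray(c,q[:2],.002).round(4),ray(c,q[2],.018).round(4))
E
```

```text
[[0.963, -0.271, -0.0], [-0.271, -0.963, -0.0], [-0.0, 0.0, -1.0]]
tip -0.011 [[238.18039821 193.27170815]]
tip 0 [[238.17813157 180.39522626]]
tip 0.011 [[238.17578056 167.03941622]]
[[0.6236 0.1183 0.002 ]
 [0.5924 0.1246 0.002 ]] [[0.6509 0.1917 0.018 ]]
```

The fingers skimmed over the ramp because they were 13 mm up, not 6; the wedge hasn't moved. I back off and go lower.

```bash
python3 -m crank '[[8,0,0,0,0,0,-1],[8,0,0,0,0,0,-1],[8,0,0,0,0,0,-1],[0,0,0,0,0,0,-1],[0,0,3,0,0,0,-1],[0,0,3,0,0,0,-1],[0,0,2,0,0,0,-1],[0,0,0,0,0,0,-1],[0,0,0,0,0,0,-1],[0,0,0,0,0,0,-1]]'
python3 -m crank '[[-4,0,0,0,0,0,-1],[-3,0,0,0,0,0,-1],[-3,0,0,0,0,0,-1],[-3,0,0,0,0,0,-1],[-3,0,0,0,0,0,-1],[-3,0,0,0,0,0,-1],[-3,0,0,0,0,0,-1],[-3,0,0,0,0,0,-1],[0,0,0,0,0,0,-1],[0,0,0,0,0,0,-1]]'
cat > look.py <<'E'
from h import *
import sys
def wedge():
    o=ctrl.get_obs();c=cam("wrist",o);im=get_image("wrist")[...,::-1].copy();cv2.imwrite(sys.argv[1],im)
    print("tcp",np.round(o["tool_pos"],4),"F",np.round(o["contact_force"],1))
    return o,c,im
wedge()
E
python3 look.py pics/w3.png
```

```text
t: 6.08
tool_pos: [0.6634, 0.1587, 0.0054]
tool_rot: [3.112, -0.429, -0.0]
contact_force: [-0.1, 0.0, -0.9]
opening: -0.0004
grip_force: 0.0
t: 6.92
tool_pos: [0.6394, 0.1655, 0.0055]
tool_rot: [3.112, -0.429, 0.0]
contact_force: [0.0, -0.8, -0.7]
opening: 0.0
grip_force: 0.0
tcp [0.6394 0.1655 0.0055] F [ 0.  -0.8 -0.7]
```

View pics/w3.png

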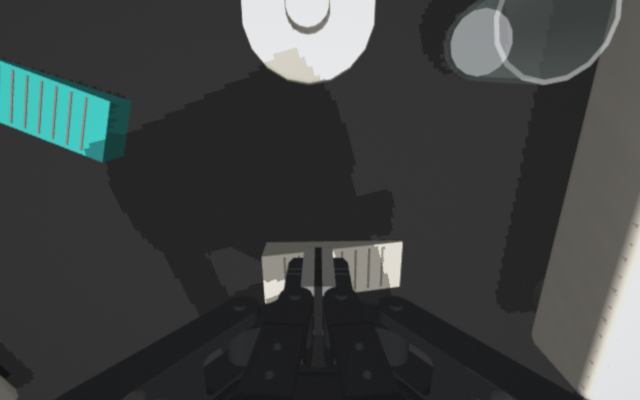

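The view shows the wedge with its back edge at row 241 and thin end at (403,240)–(400,289), and the fingers against its back side. I compute its position.

```bash
python3 - <<'E'
from h import *
o=ctrl.get_obs();c=cam("wrist",o);p=o["tool_pos"];R=Ro.from_rotvec(o["tool_rot"]).as_matrix()
for d in(-.011,0,.011):print(d,proj(c,p+R[:,0]*d))
im=cv2.imread("pics/w3.png");print([im[r,380].tolist() for r in range(236,248,2)],[im[r,395].tolist() for r in range(280,298,2)])
e=np.array([.963,-.271]);h=np.array([-.271,-.963]);sc=np.array([.5708,.0362])
for uv,z in[((403,241),.002),((400,289),.002),((268,242),.018),((264,303),.018),((262,258),.018)]:
    X=ray(c,uv,z)[0];print(uv,X.round(4),"perp-foot",(X[:2]-sc)@e,"along",(X[:2]-sc)@h)
E
```

```text
-0.011 [[317.57399466 257.69599048]]
0 [[317.57097391 240.52737431]]
0.011 [[317.56784072 222.71965567]]
[[46, 44, 45], [53, 52, 53], [58, 60, 62], [81, 86, 88], [173, 185, 189], [212, 221, 225]] [[210, 220, 223], [208, 219, 223], [209, 220, 223], [174, 186, 190], [61, 61, 63], [53, 52, 53], [53, 52, 53], [52, 51, 53], [38, 36, 36]]
(403, 241) [0.6241 0.1177 0.002 ] perp-foot 0.029244397911115386 along -0.09287857663532798
(400, 289) [0.5926 0.1257 0.002 ] perp-foot -0.0032634187185645556 along -0.09208149551458966
(268, 242) [0.6514 0.1896 0.018 ] perp-foot 0.03609385036197827 along -0.16953271498117603
(264, 303) [0.6159 0.2038 0.018 ] perp-foot -0.0020111837684096065 along -0.17361439649675925
(262, 258) [0.6433 0.1957 0.018 ] perp-foot 0.026577025840865853 along -0.17323930352604652
```

```bash
python3 -m crank '[[-1.5,0,0,0,0,0,-1],[-1.5,0,0,0,0,0,-1],[-1.5,0,0,0,0,0,-1],[-1.5,0,0,0,0,0,-1],[-1.5,0,0,0,0,0,-1],[-1.5,0,0,0,0,0,-1],[-1,0,0,0,0,0,-1],[0,0,0,0,0,0,-1],[0,0,0,0,0,0,-1],[0,0,0,0,0,0,-1]]'
cat > look.py <<'E'
from h import *
import sys
o=ctrl.get_obs();c=cam("wrist",o);im=get_image("wrist")[...,::-1].copy();cv2.imwrite(sys.argv[1],im)
print("tcp",np.round(o["tool_pos"],4),"F",np.round(o["contact_force"],1))
e=np.array([.963,-.271]);h=np.array([-.271,-.963]);sc=np.array([.5708,.0362])
print("tcp perp,along",(o["tool_pos"][:2]-sc)@e,(o["tool_pos"][:2]-sc)@h)
x0,y0,x1,y1=map(int,sys.argv[2:6])
m=np.zeros(im.shape[:2],np.uint8);m[y0:y1,x0:x1]=(im[y0:y1,x0:x1].min(2)>100)*255
k=max(cv2.findContours(m,0,2)[0],key=cv2.contourArea);q=cv2.approxPolyDP(cv2.convexHull(k),3,True)[:,0]
for p in q:
    for z in(.002,.018):
        X=ray(c,p,z)[0,:2];print(p,z,"perp %.4f along %.4f"%((X-sc)@e,(X-sc)@h))
E
python3 look.py pics/w4.png 350 200 430 310
```

```text
t: 7.8
tool_pos: [0.63, 0.1681, 0.0055]
tool_rot: [-3.112, 0.429, -0.0]
contact_force: [0.2, 0.1, 0.2]
opening: 0.0002
grip_force: 0.0
tcp [0.63   0.1681 0.0055] F [0.2 0.1 0.2]
tcp perp,along 0.021222655128111355 -0.14305623701455247
[404 226] 0.002 perp 0.0288 along -0.0930
[404 226] 0.018 perp 0.0354 along -0.0977
[400 272] 0.002 perp -0.0013 along -0.0930
[400 272] 0.018 perp 0.0080 along -0.0976
[351 278] 0.002 perp -0.0055 along -0.1226
[351 278] 0.018 perp 0.0043 along -0.1245
[350 230] 0.002 perp 0.0263 along -0.1242
[350 230] 0.018 perp 0.0331 along -0.1260
```

View pics/w4.png

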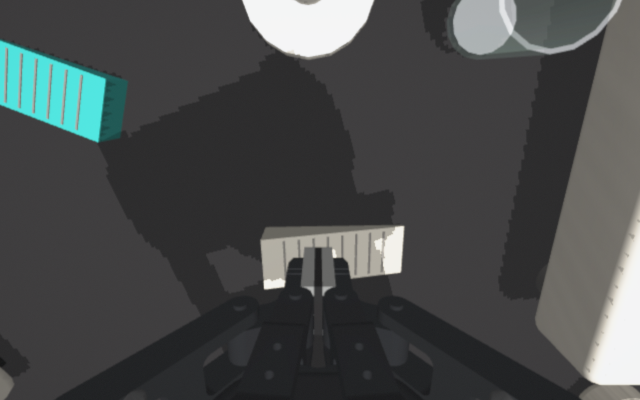

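The view shows the fingertips at about (318,247) overlapping the wedge's ramp, with the wedge unmoved, so the tips seem to pass above it. I'll check the true finger height by touching the bench behind the wedge.

```bash
python3 -m crank '[[10,0,0,0,0,0,-1],[10,0,0,0,0,0,-1],[10,0,0,0,0,0,-1],[6,0,0,0,0,0,-1],[0,0,0,0,0,0,-1],[0,0,1.5,0,0,0,-1],[0,0,1.5,0,0,0,-1],[0,0,1.5,0,0,0,-1],[0,0,0,0,0,0,-1],[0,0,0,0,0,0,-1]]'
python3 - <<'E'
from h import *
im=get_image("side")[...,::-1];c=cam("side");u=proj(c,[[.62,.16,.01],ctrl.get_obs()["tool_pos"]]);print(u)
x,y=u[0].astype(int);cv2.imwrite("pics/s1.png",cv2.resize(im[y-40:y+40,x-50:x+50],None,fx=6,fy=6,interpolation=2));print(x-50,y-40)
E
```

```text
t: 8.68
tool_pos: [0.664, 0.1585, 0.0006]
tool_rot: [3.112, -0.429, -0.001]
contact_force: [-0.4, 0.2, -0.3]
opening: 0.0002
grip_force: 0.0
[[336.2314281  172.81589273]
 [354.58387318 175.57519528]]
286 132
```

View pics/s1.png

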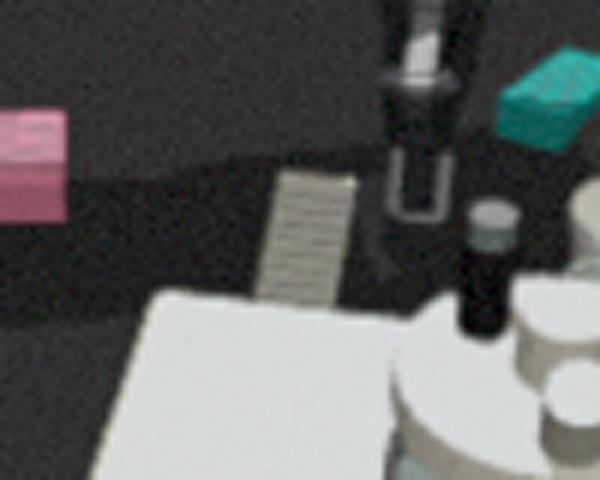

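The side crop shows the shut fingertips at about (356,169), some 6 px above where the reported TCP projects. So the tips really are about 15–19 mm higher than reported. I feel for the bench in small steps.

```bash
python3 -m crank '[[0,0,1,0,0,0,-1],[0,0,1,0,0,0,-1],[0,0,1,0,0,0,-1],[0,0,1,0,0,0,-1],[0,0,1,0,0,0,-1],[0,0,1,0,0,0,-1],[0,0,0,0,0,0,-1],[0,0,0,0,0,0,-1],[0,0,0,0,0,0,-1],[0,0,0,0,0,0,-1]]'
```

```text
t: 9.57
tool_pos: [0.6646, 0.1584, -0.0049]
tool_rot: [-3.112, 0.429, -0.0]
contact_force: [0.4, -0.0, 0.6]
opening: 0.0001
grip_force: 0.0
```

```bash
python3 -m crank '[[0,0,1,0,0,0,-1],[0,0,1,0,0,0,-1],[0,0,1,0,0,0,-1],[0,0,1,0,0,0,-1],[0,0,1,0,0,0,-1],[0,0,0,0,0,0,-1],[0,0,0,0,0,0,-1],[0,0,0,0,0,0,-1],[0,0,0,0,0,0,-1],[0,0,0,0,0,0,-1]]'
python3 -m crank '[[0,0,1,0,0,0,-1],[0,0,0,0,0,0,-1],[0,0,1,0,0,0,-1],[0,0,0,0,0,0,-1],[0,0,1,0,0,0,-1],[0,0,0,0,0,0,-1],[0,0,1,0,0,0,-1],[0,0,0,0,0,0,-1],[0,0,0,0,0,0,-1],[0,0,0,0,0,0,-1]]'
```

```text
t: 10.4
tool_pos: [0.6646, 0.1584, -0.0099]
tool_rot: [-3.112, 0.429, -0.0]
contact_force: [-0.5, -0.2, 0.7]
opening: 0.0001
grip_force: 0.0
t: 11.23
tool_pos: [0.6646, 0.1584, -0.014]
tool_rot: [-3.112, 0.429, -0.0]
contact_force: [0.8, 0.4, -0.3]
opening: 0.0
grip_force: 0.0
```

```bash
python3 -m crank '[[-4,0,0,0,0,0,-1],[-4,0,0,0,0,0,-1],[-4,0,0,0,0,0,-1],[-2,0,0,0,0,0,-1],[-2,0,0,0,0,0,-1],[-2,0,0,0,0,0,-1],[-2,0,0,0,0,0,-1],[-2,0,0,0,0,0,-1],[-2,0,0,0,0,0,-1],[-2,0,0,0,0,0,-1]]'
python3 look.py pics/w5.png 350 200 430 310
```

```text
t: 12.07
tool_pos: [0.6395, 0.1654, -0.0139]
tool_rot: [-3.112, 0.43, -0.001]
contact_force: [-0.4, 1.4, -0.3]
opening: 0.0001
grip_force: 0.2
tcp [ 0.6395  0.1654 -0.0139] F [-0.4  1.4 -0.3]
tcp perp,along 0.031143150225535425 -0.14307971651915524
[411 262] 0.002 perp 0.0260 along -0.0933
[411 262] 0.018 perp 0.0347 along -0.0985
[410 301] 0.002 perp 0.0017 along -0.0917
[410 301] 0.018 perp 0.0130 along -0.0970
[372 304] 0.002 perp -0.0003 along -0.1127
[372 304] 0.018 perp 0.0112 along -0.1159
[359 299] 0.002 perp 0.0030 along -0.1201
[359 299] 0.018 perp 0.0141 along -0.1225
[352 288] 0.002 perp 0.0100 along -0.1242
[352 288] 0.018 perp 0.0204 along -0.1262
[350 265] 0.002 perp 0.0242 along -0.1257
[350 265] 0.018 perp 0.0331 along -0.1275
```

```bash
python3 -m crank '[[-1.5,0,0,0,0,0,-1],[-1.5,0,0,0,0,0,-1],[-1.5,0,0,0,0,0,-1],[-1.5,0,0,0,0,0,-1],[-1.5,0,0,0,0,0,-1],[-1.5,0,0,0,0,0,-1],[-1,0,0,0,0,0,-1],[-1,0,0,0,0,0,-1],[0,0,0,0,0,0,-1],[0,0,0,0,0,0,-1]]'
python3 look.py pics/w6.png 350 200 430 330
```

```text
t: 12.95
tool_pos: [0.6288, 0.1684, -0.014]
tool_rot: [3.112, -0.429, -0.0]
contact_force: [1.0, -0.4, -0.1]
opening: -0.0001
grip_force: 0.2
tcp [ 0.6288  0.1684 -0.014 ] F [ 1.  -0.4 -0.1]
tcp perp,along 0.020039405239110783 -0.1430495043821629
[410 249] 0.002 perp 0.0226 along -0.0945
[410 249] 0.018 perp 0.0305 along -0.0996
[416 299] 0.002 perp -0.0080 along -0.0884
[416 299] 0.018 perp 0.0031 along -0.0942
[376 305] 0.002 perp -0.0119 along -0.1104
[376 305] 0.018 perp -0.0004 along -0.1138
[358 299] 0.002 perp -0.0080 along -0.1206
[358 299] 0.018 perp 0.0031 along -0.1230
[352 289] 0.002 perp -0.0016 along -0.1242
[352 289] 0.018 perp 0.0089 along -0.1261
[350 260] 0.002 perp 0.0161 along -0.1258
[350 260] 0.018 perp 0.0248 along -0.1276
```

View pics/w6.png

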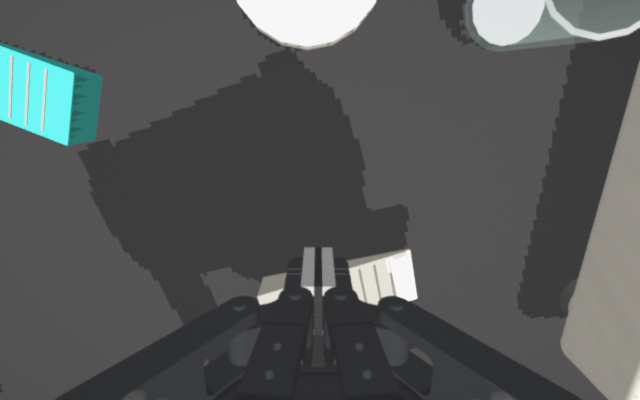

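The view shows the wedge turned about 10°, thin end edge (410,249)–(416,299). Its centre is now on the foot's line. A flat-faced push on the tail, slightly towards the back side, should square it up, so I move round behind the tail.

```bash
python3 -m crank '[[6,0,0,0,0,0,-1],[6,0,0,0,0,0,-1],[6,0,0,0,0,0,-1],[0,0,0,0,0,0,-1],[0,-15,0,0,0,0,-1],[0,-15,0,0,0,0,-1],[0,-15,0,0,0,0,-1],[0,-13,0,0,0,0,-1],[0,0,0,0,0,0,-1],[0,0,0,0,0,0,-1]]'
python3 -m crank '[[-5,0,0,0,0,0,-1],[-5,0,0,0,0,0,-1],[-5,0,0,0,0,0,-1],[-5,0,0,0,0,0,-1],[-5,0,0,0,0,0,-1],[-5,0,0,0,0,0,-1],[-3,0,0,0,0,0,-1],[0,0,0,0,0,0,-1],[0,0,0,0,0,0,-1],[0,0,0,0,0,0,-1]]'
cat > look2.py <<'E'
from h import *
import sys
o=ctrl.get_obs();c=cam("wrist",o);im=get_image("wrist")[...,::-1].copy();cv2.imwrite(sys.argv[1],im)
e=np.array([.963,-.271]);h=np.array([-.271,-.963]);sc=np.array([.5708,.0362])
print("tcp perp,along",(o["tool_pos"][:2]-sc)@e,(o["tool_pos"][:2]-sc)@h)
# wedge: bright/neutral pixels between finger area and the stand
P=lambda a,b,z:proj(c,np.r_[sc+a*e+b*h,z])[0]
R=np.array([P(.04,-.185,.01),P(.04,-.05,.01),P(-.04,-.05,.01),P(-.04,-.185,.01)]).astype(int)
g=np.zeros((400,640),np.uint8);cv2.fillConvexPoly(g,R,255)
hsv=cv2.cvtColor(im,cv2.COLOR_BGR2HSV)
m=((im.min(2)>95)&(g>0)).astype(np.uint8)*255
cs=sorted(cv2.findContours(m,0,2)[0],key=cv2.contourArea)[-2:]
for k in cs:
    print("area",cv2.contourArea(k))
    for p in cv2.approxPolyDP(cv2.convexHull(k),3,True)[:,0]:
        print(p,*["z%g: %.4f %.4f"%(z,(X-sc)@e,(X-sc)@h) for z in(.002,.018) for X in[ray(c,p,z)[0,:2]]])
E
python3 look2.py pics/w7.png
```

```text
t: 13.83
tool_pos: [0.6619, 0.2208, -0.0141]
tool_rot: [3.112, -0.426, 0.0]
contact_force: [1.0, -1.5, 1.1]
opening: 0.0002
grip_force: 0.0
t: 14.67
tool_pos: [0.6304, 0.2283, -0.0139]
tool_rot: [-3.112, 0.429, -0.001]
contact_force: [0.2, 0.7, -0.2]
opening: -0.0001
grip_force: 0.0
tcp perp,along 0.005354816158922769 -0.20111617350596345
area 8506.5
[526 224] z0.002: 0.0220 -0.0943 z0.018: 0.0284 -0.1055
[527 275] z0.002: -0.0077 -0.0879 z0.018: 0.0019 -0.0997
[424 309] z0.002: -0.0293 -0.1414 z0.018: -0.0175 -0.1476
[380 295] z0.002: -0.0202 -0.1666 z0.018: -0.0094 -0.1702
[372 253] z0.002: 0.0055 -0.1724 z0.018: 0.0137 -0.1754
```

```bash
python3 -m crank '[[0,3,0,0,0,0,-1],[0,3,0,0,0,0,-1],[0,3,0,0,0,0,-1],[0,3,0,0,0,0,-1],[0,2,0,0,0,0,-1],[0,2,0,0,0,0,-1],[0,2,0,0,0,0,-1],[0,2,0,0,0,0,-1],[0,2,0,0,0,0,-1],[0,0,0,0,0,0,-1]]'
python3 look2.py pics/w8.png
```

```text
t: 15.55
tool_pos: [0.6242, 0.2068, -0.014]
tool_rot: [3.112, -0.43, -0.0]
contact_force: [-0.8, 0.5, 0.2]
opening: -0.0003
grip_force: 0.0
tcp perp,along 0.005146439570630865 -0.17873949021892416
area 387.5
[304 248] z0.002: 0.0083 -0.1859 z0.018: 0.0162 -0.1851
[313 248] z0.002: 0.0083 -0.1811 z0.018: 0.0162 -0.1809
[314 295] z0.002: -0.0203 -0.1807 z0.018: -0.0095 -0.1805
[304 287] z0.002: -0.0153 -0.1862 z0.018: -0.0049 -0.1854
area 8198.5
[485 224] z0.002: 0.0218 -0.0930 z0.018: 0.0283 -0.1020
[486 276] z0.002: -0.0084 -0.0876 z0.018: 0.0012 -0.0972
[411 300] z0.002: -0.0236 -0.1269 z0.018: -0.0124 -0.1323
[377 304] z0.002: -0.0262 -0.1456 z0.018: -0.0147 -0.1491
[322 295] z0.002: -0.0203 -0.1763 z0.018: -0.0095 -0.1765
[322 248] z0.002: 0.0083 -0.1764 z0.018: 0.0162 -0.1766
```

```bash
python3 -m crank '[[0,2,0,0,0,0,-1],[0,2,0,0,0,0,-1],[0,2,0,0,0,0,-1],[0,2,0,0,0,0,-1],[0,2,0,0,0,0,-1],[0,2,0,0,0,0,-1],[0,2,0,0,0,0,-1],[0,2,0,0,0,0,-1],[0,0,0,0,0,0,-1],[0,0,0,0,0,0,-1]]'
python3 look2.py pics/w9.png
```

```text
t: 16.43
tool_pos: [0.6198, 0.1915, -0.014]
tool_rot: [3.112, -0.43, -0.0]
contact_force: [-0.3, 0.3, -0.0]
opening: 0.0
grip_force: 0.0
tcp perp,along 0.005117310217216418 -0.16283706885342134
area 445.5
[304 248] z0.002: 0.0083 -0.1700 z0.018: 0.0161 -0.1692
[313 248] z0.002: 0.0083 -0.1652 z0.018: 0.0161 -0.1650
[314 295] z0.002: -0.0204 -0.1648 z0.018: -0.0095 -0.1646
[301 285] z0.002: -0.0140 -0.1719 z0.018: -0.0038 -0.1709
area 7876.0
[485 234] z0.002: 0.0162 -0.0762 z0.018: 0.0233 -0.0853
[482 286] z0.002: -0.0147 -0.0729 z0.018: -0.0044 -0.0823
[415 303] z0.002: -0.0255 -0.1086 z0.018: -0.0141 -0.1142
[372 304] z0.002: -0.0262 -0.1325 z0.018: -0.0147 -0.1357
[322 295] z0.002: -0.0204 -0.1604 z0.018: -0.0095 -0.1606
[322 248] z0.002: 0.0083 -0.1605 z0.018: 0.0161 -0.1607
```

```bash
python3 -m crank '[[0,2,0,0,0,0,-1],[0,2,0,0,0,0,-1],[0,2,0,0,0,0,-1],[0,2,0,0,0,0,-1],[0,2,0,0,0,0,-1],[0,2,0,0,0,0,-1],[0,2,0,0,0,0,-1],[0,2,0,0,0,0,-1],[0,2,0,0,0,0,-1],[0,0,0,0,0,0,-1]]'
python3 look2.py pics/w10.png | grep -v 'z0.002: -0.02'
```

```text
t: 17.32
tool_pos: [0.6149, 0.174, -0.014]
tool_rot: [3.112, -0.43, -0.0]
contact_force: [0.4, 0.3, -0.2]
opening: 0.0002
grip_force: 0.0
tcp perp,along 0.00510043650229644 -0.14464166812718288
area 507.5
[304 247] z0.002: 0.0088 -0.1517 z0.018: 0.0167 -0.1510
[314 247] z0.002: 0.0088 -0.1465 z0.018: 0.0167 -0.1463
[301 286] z0.002: -0.0147 -0.1537 z0.018: -0.0044 -0.1527
area 7498.0
[485 249] z0.002: 0.0077 -0.0567 z0.018: 0.0156 -0.0659
[322 247] z0.002: 0.0088 -0.1423 z0.018: 0.0167 -0.1426
```

```bash
python3 -m crank '[[0,-4,0,0,0,0,-1],[0,-4,0,0,0,0,-1],[-8,0,0,0,0,0,-1],[-8,0,0,0,0,0,-1],[0,0,0,0,0,0,-1],[0,0,0,0,0,0,-1],[0,0,0,0,0,0,-1],[0,0,0,0,0,0,-1],[0,0,0,0,0,0,-1],[0,0,0,0,0,0,-1]]'
python3 look2.py pics/w11.png
```

```text
t: 18.2
tool_pos: [0.602, 0.1863, -0.0139]
tool_rot: [-3.112, 0.43, -0.0]
contact_force: [-0.3, 0.5, -0.7]
opening: 0.0
grip_force: 0.0
tcp perp,along -0.010622290024976614 -0.15302867489945454
area 499.5
[331 247] z0.002: -0.0070 -0.1460 z0.018: 0.0008 -0.1467
[335 286] z0.002: -0.0305 -0.1435 z0.018: -0.0202 -0.1445
[322 295] z0.002: -0.0362 -0.1506 z0.018: -0.0253 -0.1508
[322 247] z0.002: -0.0070 -0.1507 z0.018: 0.0008 -0.1509
area 9527.0
[506 222] z0.002: 0.0071 -0.0567 z0.018: 0.0134 -0.0667
[496 275] z0.002: -0.0236 -0.0566 z0.018: -0.0141 -0.0666
[360 294] z0.002: -0.0355 -0.1296 z0.018: -0.0247 -0.1320
[352 289] z0.002: -0.0324 -0.1341 z0.018: -0.0219 -0.1361
[349 224] z0.002: 0.0060 -0.1369 z0.018: 0.0125 -0.1386
```

The wedge is now parallel to its path but 8 mm to the front of the foot's line. I angle the tool about 4.6° so a flat push carries it back towards the line.

```bash
python3 -m crank '[[-2,0,0,0,0,-0.08,-1],[0,0,0,0,0,0,-1],[0,3,0,0,0,0,-1],[0,4,0,0,0,0,-1],[0,4,0,0,0,0,-1],[0,4,0,0,0,0,-1],[0,4,0,0,0,0,-1],[0,4,0,0,0,0,-1],[0,4,0,0,0,0,-1],[0,0,0,0,0,0,-1]]'
python3 look2.py pics/w12.png
```

```text
t: 19.08
tool_pos: [0.5945, 0.1596, -0.0141]
tool_rot: [3.126, -0.306, -0.0]
contact_force: [-0.6, 0.5, -1.0]
opening: 0.0
grip_force: 0.0
tcp perp,along -0.010645286357509998 -0.12527842242143264
area 499.5
[304 247] z0.002: -0.0075 -0.1327 z0.018: 0.0004 -0.1326
[314 247] z0.002: -0.0071 -0.1275 z0.018: 0.0007 -0.1279
[314 296] z0.002: -0.0368 -0.1252 z0.018: -0.0259 -0.1259
[301 286] z0.002: -0.0310 -0.1328 z0.018: -0.0207 -0.1326
area 8540.0
[476 223] z0.002: 0.0130 -0.0459 z0.018: 0.0187 -0.0549
[462 279] z0.002: -0.0198 -0.0460 z0.018: -0.0107 -0.0549
[321 294] z0.002: -0.0352 -0.1214 z0.018: -0.0245 -0.1225
[322 247] z0.002: -0.0067 -0.1233 z0.018: 0.0010 -0.1241
[332 223] z0.002: 0.0071 -0.1193 z0.018: 0.0135 -0.1206
```

```bash
python3 -m crank '[[0,3,0,0,0,0,-1],[0,3,0,0,0,0,-1],[0,3,0,0,0,0,-1],[0,3,0,0,0,0,-1],[0,3,0,0,0,0,-1],[0,3,0,0,0,0,-1],[0,3,0,0,0,0,-1],[0,3,0,0,0,0,-1],[0,3,0,0,0,0,-1],[0,0,0,0,0,0,-1]]'
python3 look2.py pics/w13.png
```

```text
t: 19.97
tool_pos: [0.5893, 0.1333, -0.014]
tool_rot: [3.126, -0.305, -0.0]
contact_force: [0.4, -0.1, 0.2]
opening: -0.0001
grip_force: 0.0
tcp perp,along -0.008494201004990765 -0.09855599238585401
area 35.0
[332 286] z0.002: -0.0276 -0.0891 z0.018: -0.0174 -0.0908
[322 294] z0.002: -0.0331 -0.0942 z0.018: -0.0223 -0.0953
[323 286] z0.002: -0.0280 -0.0940 z0.018: -0.0177 -0.0952
area 3837.0
[419 230] z0.002: 0.0090 -0.0476 z0.018: 0.0153 -0.0535
[407 285] z0.002: -0.0237 -0.0484 z0.018: -0.0139 -0.0543
[354 290] z0.002: -0.0291 -0.0769 z0.018: -0.0188 -0.0798
[332 256] z0.002: -0.0094 -0.0908 z0.018: -0.0011 -0.0923
[333 237] z0.002: 0.0016 -0.0913 z0.018: 0.0087 -0.0927
```

```bash
sed -i 's/-\.05,\.01/.0,.01/g; s/min(2)>95/min(2)>int(sys.argv[2])/' look2.py; for t in 70 120;do echo $t;python3 look2.py pics/w14_$t.png $t;done
```

```text
70
tcp perp,along -0.008570129536404843 -0.0987625439677768
area 3387.5
[537 182] z0.002: 0.0388 0.0054 z0.018: 0.0420 -0.0061
[495 323] z0.002: -0.0443 0.0055 z0.018: -0.0324 -0.0061
[487 325] z0.002: -0.0460 0.0013 z0.018: -0.0339 -0.0099
[479 315] z0.002: -0.0397 -0.0049 z0.018: -0.0283 -0.0154
[478 300] z0.002: -0.0300 -0.0077 z0.018: -0.0196 -0.0179
[511 180] z0.002: 0.0387 -0.0076 z0.018: 0.0420 -0.0178
area 9033.5
[488 224] z0.002: 0.0150 -0.0132 z0.018: 0.0208 -0.0228
[479 276] z0.002: -0.0151 -0.0107 z0.018: -0.0062 -0.0206
[322 295] z0.002: -0.0337 -0.0943 z0.018: -0.0229 -0.0954
[322 248] z0.002: -0.0052 -0.0967 z0.018: 0.0026 -0.0976
[332 224] z0.002: 0.0087 -0.0927 z0.018: 0.0151 -0.0940
120
tcp perp,along -0.008573281372777863 -0.09896221823792756
area 17.0
[307 287] z0.002: -0.0293 -0.1031 z0.018: -0.0190 -0.1033
[313 287] z0.002: -0.0291 -0.0998 z0.018: -0.0187 -0.1004
[313 293] z0.002: -0.0329 -0.0996 z0.018: -0.0221 -0.1001
area 7193.0
[487 225] z0.002: 0.0145 -0.0137 z0.018: 0.0202 -0.0233
[479 275] z0.002: -0.0145 -0.0110 z0.018: -0.0057 -0.0209
[354 289] z0.002: -0.0285 -0.0773 z0.018: -0.0183 -0.0803
[334 256] z0.002: -0.0094 -0.0902 z0.018: -0.0011 -0.0918
[334 238] z0.002: 0.0010 -0.0912 z0.018: 0.0082 -0.0926
```

View pics/w14_70.png

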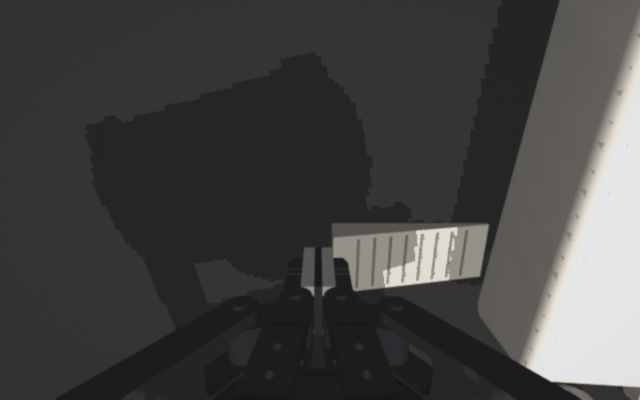

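The last view shows the wedge in line with the foot, its tip at (480–488,224–276) just reaching the base; the fingers are flush on its tail. I continue in small steps and watch the force.

```bash
python3 -m crank '[[0,1,0,0,0,0,-1],[0,1,0,0,0,0,-1],[0,1,0,0,0,0,-1],[0,1,0,0,0,0,-1],[0,1,0,0,0,0,-1],[0,1,0,0,0,0,-1],[0,1,0,0,0,0,-1],[0,1,0,0,0,0,-1],[0,0,0,0,0,0,-1],[0,0,0,0,0,0,-1]]'
python3 -m crank '[[0,1,0,0,0,0,-1],[0,1,0,0,0,0,-1],[0,0.5,0,0,0,0,-1],[0,0.5,0,0,0,0,-1],[0,0,0,0,0,0,-1],[0,0,0,0,0,0,-1],[0,0,0,0,0,0,-1],[0,0,0,0,0,0,-1],[0,0,0,0,0,0,-1],[0,0,0,0,0,0,-1]]'
```

```text
t: 20.95
tool_pos: [0.5879, 0.126, -0.014]
tool_rot: [3.127, -0.305, 0.0]
contact_force: [-0.7, 0.2, -0.6]
opening: 0.0
grip_force: 0.0
t: 21.78
tool_pos: [0.5873, 0.1232, -0.014]
tool_rot: [3.127, -0.305, -0.0]
contact_force: [0.4, 1.0, 0.2]
opening: -0.0001
grip_force: 0.0
```

```bash
python3 -m crank '[[0,0.5,0,0,0,0,-1],[0,0.5,0,0,0,0,-1],[0,0.5,0,0,0,0,-1],[0,0.5,0,0,0,0,-1],[0,0,0,0,0,0,-1],[0,0,0,0,0,0,-1],[0,0,0,0,0,0,-1],[0,0,0,0,0,0,-1],[0,0,0,0,0,0,-1],[0,0,0,0,0,0,-1]]' | grep -E "pos|contact"
```

```text
tool_pos: [0.587, 0.1212, -0.014]
contact_force: [0.2, 0.3, 0.0]
```

```bash
python3 -m crank '[[0,0.5,0,0,0,0,-1],[0,0.5,0,0,0,0,-1],[0,0.5,0,0,0,0,-1],[0,0.5,0,0,0,0,-1],[0,0,0,0,0,0,-1],[0,0,0,0,0,0,-1],[0,0,0,0,0,0,-1],[0,0,0,0,0,0,-1],[0,0,0,0,0,0,-1],[0,0,0,0,0,0,-1]]' | grep -E "pos|contact"
```

```text
tool_pos: [0.5866, 0.1192, -0.014]
contact_force: [-0.4, 0.1, -0.7]
```

```bash
python3 -m crank '[[0,0.5,0,0,0,0,-1],[0,0.5,0,0,0,0,-1],[0,0.5,0,0,0,0,-1],[0,0.5,0,0,0,0,-1],[0,0,0,0,0,0,-1],[0,0,0,0,0,0,-1],[0,0,0,0,0,0,-1],[0,0,0,0,0,0,-1],[0,0,0,0,0,0,-1],[0,0,0,0,0,0,-1]]' | grep -E "pos|contact"
```

```text
tool_pos: [0.5862, 0.1173, -0.014]
contact_force: [0.2, -0.5, 0.7]
```

```bash
python3 -m crank '[[0,0.5,0,0,0,0,-1],[0,0.5,0,0,0,0,-1],[0,0.5,0,0,0,0,-1],[0,0.5,0,0,0,0,-1],[0,0,0,0,0,0,-1],[0,0,0,0,0,0,-1],[0,0,0,0,0,0,-1],[0,0,0,0,0,0,-1],[0,0,0,0,0,0,-1],[0,0,0,0,0,0,-1]]' | grep -E "pos|contact"
```

```text
tool_pos: [0.5858, 0.1153, -0.014]
contact_force: [-0.2, -0.3, 0.4]
```

```bash
python3 -m crank '[[0,0.5,0,0,0,0,-1],[0,0.5,0,0,0,0,-1],[0,0.5,0,0,0,0,-1],[0,0.5,0,0,0,0,-1],[0,0,0,0,0,0,-1],[0,0,0,0,0,0,-1],[0,0,0,0,0,0,-1],[0,0,0,0,0,0,-1],[0,0,0,0,0,0,-1],[0,0,0,0,0,0,-1]]' | grep -E "pos|contact"
```

```text
tool_pos: [0.5854, 0.1134, -0.014]
contact_force: [-0.1, 0.3, -0.4]
```

```bash
python3 -m crank '[[0,0.5,0,0,0,0,-1],[0,0.5,0,0,0,0,-1],[0,0.5,0,0,0,0,-1],[0,0,0,0,0,0,-1],[0,0,0,0,0,0,-1],[0,0,0,0,0,0,-1],[0,0,0,0,0,0,-1],[0,0,0,0,0,0,-1],[0,0,0,0,0,0,-1],[0,0,0,0,0,0,-1]]' | grep -E "pos|contact"; python3 look2.py pics/w15.png 120
```

```text
tool_pos: [0.5851, 0.1119, -0.014]
contact_force: [0.6, 0.5, -0.5]
tcp perp,along -0.006705093304051266 -0.07679933197506891
area 17.0
[307 287] z0.002: -0.0275 -0.0809 z0.018: -0.0172 -0.0812
[313 287] z0.002: -0.0273 -0.0777 z0.018: -0.0169 -0.0782
[313 293] z0.002: -0.0311 -0.0774 z0.018: -0.0203 -0.0780
area 5054.5
[447 229] z0.002: 0.0125 -0.0115 z0.018: 0.0186 -0.0190
[435 280] z0.002: -0.0176 -0.0119 z0.018: -0.0083 -0.0194
[354 289] z0.002: -0.0267 -0.0552 z0.018: -0.0165 -0.0581
[333 256] z0.002: -0.0076 -0.0685 z0.018: 0.0007 -0.0701
[333 238] z0.002: 0.0027 -0.0695 z0.018: 0.0099 -0.0709
```

```bash
python3 -m crank '[[0,0.5,0,0,0,0,-1],[0,0.5,0,0,0,0,-1],[0,0.5,0,0,0,0,-1],[0,0.5,0,0,0,0,-1],[0,0,0,0,0,0,-1],[0,0,0,0,0,0,-1],[0,0,0,0,0,0,-1],[0,0,0,0,0,0,-1],[0,0,0,0,0,0,-1],[0,0,0,0,0,0,-1]]' | grep -E "pos|contact"
```

```text
tool_pos: [0.5848, 0.1101, -0.014]
contact_force: [1.1, 3.0, -0.0]
```

```bash
python3 -m crank '[[0,0.5,0,0,0,0,-1],[0,0.5,0,0,0,0,-1],[0,0.5,0,0,0,0,-1],[0,0,0,0,0,0,-1],[0,0,0,0,0,0,-1],[0,0,0,0,0,0,-1],[0,0,0,0,0,0,-1],[0,0,0,0,0,0,-1],[0,0,0,0,0,0,-1],[0,0,0,0,0,0,-1]]' | grep -E "pos|contact"
```

```text
tool_pos: [0.5847, 0.1093, -0.0139]
contact_force: [0.9, 6.3, -1.1]
```

6 N: tight. I let go, rise and go above the corner.

```bash
python3 -m crank '[[0,-2,0,0,0,0,-1],[0,-4,0,0,0,0,-1],[0,-5,0,0,0,0,-1],[0,0,-20,0,0,0,-1],[0,0,-25,0,0,0,-1],[0,0,-25,0,0,0,-1],[0,0,-20,0,0,0,-1],[0,0,0,0,0,0,-1],[0,0,0,0,0,0,-1],[0,0,0,0,0,0,-1]]'
python3 - <<'E'
from h import *
o=ctrl.get_obs();R=Ro.from_rotvec(o["tool_rot"]).as_matrix()
print("tool shift mm",R.T@(np.array([.5708,.0362,o["tool_pos"][2]])-o["tool_pos"])*1e3)
E
python3 look2.py pics/w16.png 120 | tail -8
```

```text
t: 29.33
tool_pos: [0.5858, 0.1191, 0.0749]
tool_rot: [3.126, -0.304, -0.002]
contact_force: [0.4, 0.4, 0.6]
opening: 0.0003
grip_force: 0.0
tool shift mm [1.24778699e+00 8.42916728e+01 6.35820364e-02]
[419 247] z0.002: -0.0410 0.0031 z0.018: -0.0337 -0.0031
[415 250] z0.002: -0.0440 0.0003 z0.018: -0.0365 -0.0057
[432 153] z0.002: 0.0371 -0.0009 z0.018: 0.0393 -0.0068
area 2334.0
[407 183] z0.002: 0.0125 -0.0159 z0.018: 0.0163 -0.0208
[401 218] z0.002: -0.0167 -0.0159 z0.018: -0.0110 -0.0208
[340 222] z0.002: -0.0241 -0.0645 z0.018: -0.0178 -0.0662
[341 186] z0.002: 0.0060 -0.0668 z0.018: 0.0102 -0.0683
```

```bash
python3 -m crank '[[2,22,0,0,0,0,-1],[0,22,0,0,0,0,-1],[0,22,0,0,0,0,-1],[0,20,0,0,0,0,-1],[0,0,0,0,0,0,-1],[0,0,8,0,0,0,-1],[0,0,7,0,0,0,-1],[0,0,5,0,0,0,-1],[0,0,0,0,0,0,-1],[0,0,0,0,0,0,-1]]'
python3 -m crank '[[0,0,1,0,0,0,-1],[0,0,1,0,0,0,-1],[0,0,1,0,0,0,-1],[0,0,1,0,0,0,-1],[0,0,1,0,0,0,-1],[0,0,1,0,0,0,-1],[0,0,0,0,0,0,-1],[0,0,0,0,0,0,-1],[0,0,0,0,0,0,-1],[0,0,0,0,0,0,-1]]'
```

```text
t: 30.22
tool_pos: [0.5712, 0.0353, 0.0548]
tool_rot: [-3.127, 0.303, 0.003]
contact_force: [-1.3, 0.7, 0.2]
opening: -0.0
grip_force: 0.0
t: 31.05
tool_pos: [0.572, 0.0345, 0.0501]
tool_rot: [-3.127, 0.305, -0.0]
contact_force: [-0.6, -0.8, -0.9]
opening: -0.0001
grip_force: 0.0
```

```bash
python3 -m crank '[[0,0,1,0,0,0,-1],[0,0,0,0,0,0,-1],[0,0,1,0,0,0,-1],[0,0,0,0,0,0,-1],[0,0,1,0,0,0,-1],[0,0,0,0,0,0,-1],[0,0,0,0,0,0,-1],[0,0,0,0,0,0,-1],[0,0,0,0,0,0,-1],[0,0,0,0,0,0,-1]]'|grep -E "pos|contact"
```

```text
tool_pos: [0.572, 0.0345, 0.0471]
contact_force: [-0.6, -0.4, -0.4]
```

```bash
python3 -m crank '[[0,0,0.7,0,0,0,-1],[0,0,0,0,0,0,-1],[0,0,0.7,0,0,0,-1],[0,0,0,0,0,0,-1],[0,0,0,0,0,0,-1],[0,0,0,0,0,0,-1],[0,0,0,0,0,0,-1],[0,0,0,0,0,0,-1],[0,0,0,0,0,0,-1],[0,0,0,0,0,0,-1]]'|grep -E "pos|contact"
```

```text
tool_pos: [0.5719, 0.0345, 0.0456]
contact_force: [0.5, -0.3, -0.1]
```

```bash
python3 -m crank '[[0,0,0.7,0,0,0,-1],[0,0,0,0,0,0,-1],[0,0,0.7,0,0,0,-1],[0,0,0,0,0,0,-1],[0,0,0,0,0,0,-1],[0,0,0,0,0,0,-1],[0,0,0,0,0,0,-1],[0,0,0,0,0,0,-1],[0,0,0,0,0,0,-1],[0,0,0,0,0,0,-1]]'|grep -E "pos|contact"
```

```text
tool_pos: [0.5719, 0.0345, 0.0442]
contact_force: [-0.1, -0.4, 0.2]
```

```bash
python3 -m crank '[[0,0,0.7,0,0,0,-1],[0,0,0,0,0,0,-1],[0,0,0,0,0,0,-1],[0,0,0,0,0,0,-1],[0,0,0,0,0,0,-1],[0,0,0,0,0,0,-1],[0,0,0,0,0,0,-1],[0,0,0,0,0,0,-1],[0,0,0,0,0,0,-1],[0,0,0,0,0,0,-1]]'|grep -E "pos|contact"
```

```text
tool_pos: [0.5719, 0.0345, 0.0435]
contact_force: [-0.1, -0.4, -0.0]
```

```bash
python3 -m crank '[[0,0,0.5,0,0,0,-1],[0,0,0,0,0,0,-1],[0,0,0.5,0,0,0,-1],[0,0,0,0,0,0,-1],[0,0,0,0,0,0,-1],[0,0,0,0,0,0,-1],[0,0,0,0,0,0,-1],[0,0,0,0,0,0,-1],[0,0,0,0,0,0,-1],[0,0,0,0,0,0,-1]]'|grep -E "pos|contact"
```

```text
tool_pos: [0.5719, 0.0345, 0.0425]
contact_force: [-0.2, -0.2, -1.5]
```

```bash
python3 -m crank '[[0,0,0.5,0,0,0,-1],[0,0,0,0,0,0,-1],[0,0,0.5,0,0,0,-1],[0,0,0,0,0,0,-1],[0,0,0,0,0,0,-1],[0,0,0,0,0,0,-1],[0,0,0,0,0,0,-1],[0,0,0,0,0,0,-1],[0,0,0,0,0,0,-1],[0,0,0,0,0,0,-1]]'|grep -E "pos|contact"
```

```text
tool_pos: [0.5719, 0.0345, 0.0415]
contact_force: [0.3, -0.2, 0.5]
```

```bash
python3 -m crank '[[0,0,0.5,0,0,0,-1],[0,0,0,0,0,0,-1],[0,0,0.5,0,0,0,-1],[0,0,0,0,0,0,-1],[0,0,0.5,0,0,0,-1],[0,0,0,0,0,0,-1],[0,0,0,0,0,0,-1],[0,0,0,0,0,0,-1],[0,0,0,0,0,0,-1],[0,0,0,0,0,0,-1]]'|grep -E "pos|contact"
```

```text
tool_pos: [0.5719, 0.0345, 0.04]
contact_force: [1.0, 0.1, -0.0]
```

```bash
python3 -m crank '[[0,0,0.5,0,0,0,-1],[0,0,0,0,0,0,-1],[0,0,0.5,0,0,0,-1],[0,0,0,0,0,0,-1],[0,0,0.5,0,0,0,-1],[0,0,0,0,0,0,-1],[0,0,0,0,0,0,-1],[0,0,0,0,0,0,-1],[0,0,0,0,0,0,-1],[0,0,0,0,0,0,-1]]'|grep -E "^t|pos|contact"
```

```text
t: 37.72
tool_pos: [0.5719, 0.0345, 0.0385]
tool_rot: [-3.127, 0.305, -0.0]
contact_force: [-0.1, -0.4, -0.5]
```

```bash
python3 -m crank '[[0,0,0.5,0,0,0,-1],[0,0,0,0,0,0,-1],[0,0,0.5,0,0,0,-1],[0,0,0,0,0,0,-1],[0,0,0.5,0,0,0,-1],[0,0,0,0,0,0,-1],[0,0,0,0,0,0,-1],[0,0,0,0,0,0,-1],[0,0,0,0,0,0,-1],[0,0,0,0,0,0,-1]]'|grep -E "pos|contact"
python3 - <<'E'
from h import *
o=ctrl.get_obs();c=cam("side");im=get_image("side")[...,::-1].copy();cv2.imwrite("pics/s2.png",im)
u=proj(c,[o["tool_pos"],o["tool_pos"]+[0,0,.02],o["tool_pos"]+[0,0,.03]]);print(u.round(1))
x=int(round(u[0,0]))
for y in range(150,205,2):print(y,[int(im[y,x+k].mean()) for k in(-12,-8,-4,0,4,8,12)])
E
```

```text
tool_pos: [0.5721, 0.0345, 0.0382]
contact_force: [-4.2, -0.2, 7.8]
[[321.2 196.9]
 [321.4 189.2]
 [321.5 185.2]]
150 [47, 15, 46, 70, 31, 30, 52]
152 [44, 22, 59, 172, 29, 25, 50]
154 [42, 31, 99, 175, 26, 27, 49]
156 [51, 27, 115, 175, 18, 17, 46]
158 [47, 28, 122, 174, 18, 34, 48]
160 [53, 26, 128, 168, 12, 29, 49]
162 [47, 64, 157, 155, 67, 31, 50]
164 [46, 92, 168, 153, 73, 27, 50]
166 [54, 46, 99, 104, 62, 40, 47]
168 [46, 20, 49, 53, 31, 39, 51]
170 [51, 26, 33, 37, 18, 46, 51]
172 [49, 33, 22, 24, 26, 44, 49]
174 [49, 40, 33, 32, 12, 49, 48]
176 [50, 44, 55, 19, 23, 45, 50]
178 [47, 51, 96, 38, 83, 47, 52]
180 [49, 116, 91, 31, 83, 49, 43]
182 [27, 212, 96, 36, 79, 116, 80]
184 [49, 209, 96, 36, 82, 172, 172]
186 [100, 177, 92, 34, 90, 170, 171]
188 [107, 170, 127, 95, 105, 172, 172]
190 [153, 171, 171, 172, 169, 172, 174]
192 [162, 169, 171, 170, 170, 172, 172]
194 [217, 184, 184, 170, 172, 172, 170]
196 [217, 218, 207, 170, 169, 170, 210]
198 [218, 216, 217, 169, 172, 171, 217]
200 [218, 217, 217, 170, 171, 168, 218]
202 [217, 215, 217, 187, 186, 184, 217]
204 [217, 217, 218, 218, 218, 218, 217]
```

Contact at 8 N, no dip. I press to about 10 N, hold, then lift off.

```bash
python3 -m crank '[[0,0,0.3,0,0,0,-1],[0,0,0,0,0,0,-1],[0,0,0,0,0,0,-1],[0,0,0,0,0,0,-1],[0,0,0,0,0,0,-1],[0,0,0,0,0,0,-1],[0,0,0,0,0,0,-1],[0,0,0,0,0,0,-1],[0,0,0,0,0,0,-1],[0,0,0,0,0,0,-1]]'|grep -E "pos|contact"
```

```text
tool_pos: [0.5721, 0.0345, 0.0382]
contact_force: [-5.6, 0.1, 10.3]
```

```bash
python3 -m crank '[[0,0,-1,0,0,0,-1],[0,0,-2,0,0,0,-1],[0,0,-10,0,0,0,-1],[0,0,-20,0,0,0,-1],[0,0,-25,0,0,0,-1],[0,0,-25,0,0,0,-1],[0,-20,-20,0,0,0,-1],[0,-25,0,0,0,0,-1],[0,-20,0,0,0,0,-1],[0,0,0,0,0,0,-1]]'
python3 look2.py pics/w17.png 120 | tail -6
python3 - <<'E'
from h import *
o=ctrl.get_obs();c=cam("wrist",o);im=get_image("wrist")[...,::-1]
e=np.array([.963,-.271]);h=np.array([-.271,-.963]);sc=np.array([.5708,.0362]);g=(im.min(2)>130)
# front/left top edges of the stand: sample along lines in stand frame
def edge(f,ts,off):
    r=[]
    for t in ts:
        for d in off:
            u=proj(c,np.r_[f(t,d),.064])[0].astype(int)
            if 0<=u[0]<640 and 0<=u[1]<400 and g[u[1],u[0]]: r.append(d);break
    return np.median(r) if r else None
off=np.arange(-.045,.0,.0005)
print("left edge (exp -.022)",edge(lambda t,d:sc+t*e+d*h,np.arange(.02,.12,.01),off))
print("front edge (exp -.022)",edge(lambda t,d:sc+d*e+t*h,np.arange(.02,.12,.01),off))
E
```

```text
t: 40.27
tool_pos: [0.5852, 0.101, 0.1411]
tool_rot: [-3.126, 0.3, -0.003]
contact_force: [0.4, 0.2, -0.1]
opening: 0.0
grip_force: 0.0
[380 142] z0.002: 0.0393 -0.0107 z0.018: 0.0411 -0.0139
area 1435.0
[368 169] z0.002: 0.0125 -0.0186 z0.018: 0.0157 -0.0214
[364 197] z0.002: -0.0163 -0.0189 z0.018: -0.0116 -0.0217
[317 199] z0.002: -0.0223 -0.0657 z0.018: -0.0173 -0.0661
[317 171] z0.002: 0.0063 -0.0681 z0.018: 0.0098 -0.0683
left edge (exp -.022) -0.02249999999999998
front edge (exp -.022) -0.02274999999999998
```

```bash
python3 -c "from station import ctrl;print(ctrl.finish_job())"
```

```text
the job is handed in; nothing more can be done
None
```

The wedge is tight under the front-left foot (about 6 N of push) and the corner did not dip under a 10 N press; the stand stayed put, the tool is clear, and the job was handed in at about 40 s, with no verdict returned.

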